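Level the parcel scale and keep the spirit level pressed down

TASK

The parcel scale on the packing bench stands low on the side of its screw foot: pick up the red spirit level, stand it on the middle of the scale's steel weighing plate with its length pointing at the foot's black knob, and let go of it. Then turn the knob until the bubble rests centred between the two lines. Finally press the level down on the plate with a moderate push (about 10 N, as with two fingertips, never hard) and finish while still pressing it so, bubble centred and everything still, ready for a workmate to tighten the foot's lock nut; leave the other things on the bench where they are.

Things in the scene. Friction and masses are not known exactly. Their poses are not given: they have to be found in the camera images.
- level_mid (a point): loose red spirit level standing on the bench: 200 mm long (its x axis), 24 wide (y), 44 high (z), 0.2 to 0.3 kg. This point is its centre, 22 mm above its base. A green vial lies in a 60 mm window in the middle of its top, sunk 4 mm; flat red top on both sides of it, 30 to 100 mm from the centre. Can be pinched across its width in the middle.
- bubble (a joint): place of the pale bubble (16 mm long) in the vial, m along the level's own x axis, 0 = centred, ends of its way at +-0.021. It goes to the higher end, 0.6 mm per milliradian of slope, and takes about 1.5 s to settle. Two black lines stand 11.5 mm either side of the middle: the bubble is between them within 3.5 mm of centre.
- plate (a point): centre of the top of the parcel scale's steel weighing plate, 205 mm (its x axis) by 245 mm (y), 56 mm above the bench when level; it yields 1 mm per 10 N. +y points to the screw foot; the display is on the -x side. The scale tips about its two locked feet, on a line 95 mm to the -y side, along x. At the start it is 10 to 21 mrad low on the +y side, level along x.
- knob (a point): middle of the screw foot's round black knob: 40 mm across, 28 high, upright axis, 80 mm above the bench, 172 mm from the plate's centre (50 mm outside its edge), free all round. Clockwise from above lifts that side of the scale 8 mm a turn and moves a bubble on the plate 18 mm a turn towards the knob. Stiff (0.12 N m), stays where left, keeps its height. This point does not turn.
- nozzle_a: black conical pump nozzle, 32 mm across, 62 mm high, standing loose; origin under it. Leave alone.
- nozzle_b: black conical pump nozzle, 30 mm across, 50 mm high, standing loose; origin under it. Leave alone.
- nozzle_c: black conical pump nozzle, 24 mm across, 34 mm high, standing loose; origin under it. Leave alone.
- tape_roll: roll of brown parcel tape lying flat, 100 mm across, 48 mm high; origin under it. Leave alone.
- bottle_a: standing wine bottle, 75 mm across, 300 mm high; origin under it. Leave alone.
Things that resemble listed ones, but are neither listed nor needed, are in the scene too. Leave any purple look-alike of the part that bears level_mid alone.

How it is judged:
By the outcome, as a careful person would: the job done as asked, in the order asked, and still so for the second after the job is handed in, while the arm keeps its last pose, push and grip.
It also fails if it takes over 72 s, if anything falls off the work surface, if the arm or the gripper's body presses on something with over 40 N, if the wrist force passes 120 N, or if a joint passes its speed limit or range.

ROBOT

A 6-joint arm with a two-finger parallel gripper is mounted at the origin on the work surface. World frame = base frame: x ahead of the robot, y to its left, z up, the work surface at z = 0. Lengths are in mm, angles in degrees, forces in N, time in s.
With the tool pointing down it reaches from about 300 to 850 mm from the base axis. Payload 4.2 kg.
Tool frame: the origin (TCP) lies between the finger pads; the fingertips stand 14 mm ahead of it and the grasp point (between the pads) lies 5 mm behind it (env.finger_overhang is the distance from the TCP to the fingertips, in mm); z points along the fingers, y is the line along which they close (so a half turn about z gives the same grasp; the last joint's range is limited). The gripper opens to 91 mm and grips with 3 to 60 N. Pads are 32 mm wide; open, the fingers measure 118 mm over their backs; the gripper's body (76 mm by 178 mm) begins 60 mm behind the grasp point.
Start: joints at [64.458, 18.312, 89.639, -0, 72.044, -1.146], TCP at [237.507, 523.672, 227.976] pointing down, gripper open.
Joint ranges: [-177.97, 177.97], [-48.28, 115.42], [12.27, 149.76], [-77.06, 257.06], [2.81, 150.46], [-146.56, 146.56]. Speed limits (degrees/s): [147.25, 147.25, 180, 180, 180, 180].

INTERFACE

Orientations are given as [roll, pitch, yaw] about the fixed x, y, z axes, in that order (R = Rz(yaw) Ry(pitch) Rx(roll)).
In Python, from workcell import status, cams, env, finder gives the robot as it stands.
- The arm moves only by the tool apply_moves, never from a script. Its argument "increments" is a list of rows, each a list of 7 numbers: the opening, from -1 (shut) to 1 (fully open), then the shift along the world's x, y, z in m, then the turn, a rotation vector about the world's x, y, z in degrees. In form: [[gripper, x, y, z, ax, ay, az], ...]. A call has 1 to 5 rows; each row shifts and turns the commanded pose from where the row before left it; what a row does not reach is not made up. A row lasts 1/12 s, in which the tool goes at most 41.7 mm and 7.16 degrees, less where a joint would pass 70% of its speed; a pose out of reach is approached as far as the arm can. A call with a gripper value outside its range is refused whole. The fingers move at their own pace and stop on an object; "newtons" is the grip in N (left out, the last holds). Time passes only in rows, so rows that do not move let the fingers close. It gives the time, the measured TCP pose, the force, the opening and the grip force at its end, in the units of the state.
- status.state(): the state, without advancing time (a new reading comes with each control period).
- cams.grab_frame(name): name is "scene" or "top"; returns a dict with "color" (480x640x3 uint8, red, green, blue), "intrinsics" (3x3 intrinsics, pixels), "k1" (the pictures are not rectified: a ray, as slopes to the right and down, at radius r is drawn at 1 + k1 r^2 times it, then the intrinsics apply), "R" (3x3) and "t" (3): a world point X has camera coordinates R X + t. Camera axes: x right, y down, z forward; pixel columns grow to the right and rows downward; lengths in mm; the calibration is good to about 2 mm. A picture is of the moment at which its call begins. There is no depth.
- env.job_done(): hands the job in; it is judged then, once.
Trained networks look in the newest picture that a camera, given by its name, has taken for a name from the list of things; names that differ only in an ending like _2 or _b are one class to them, and where a whole thing is asked for, a point or a joint stands for the part that bears it (a point fixed in the world has none). Each returns a list of dicts, best first, with "score" (0 to 1); they miss things now and then, are a little off and sometimes report something else, mostly with a low value. They report only what shows in the picture. A call takes as long as a camera call. They do not tell look-alikes from the thing itself.
- finder.boxes_of(query, camera): "rect" ([left, top, width, height] in pixels, round what is visible of it).
- finder.trace(query, camera): "pixels" (480x640 bool, what is visible of it) and "rect" ([left, top, width, height] in pixels, round what is visible of it).
The state is a dict: "time_s": time; "qpos": joint angles; "qvel": joint speeds; "effort": joint torques, N m; "ee_pos": TCP position; "ee_rot": TCP orientation; "force": force on the tool from outside, world axes, zero at the start; "torque": the same for the moment, N m; "gripper_width": finger opening in mm; "gripper_force": force on a finger pad.
Only numpy, scipy, OpenCV 4.12 (cv2) and the standard library are available. Lean on these libraries where they do the work, as an engineer would, in place of code of your own. Each camera call takes 0.05 s, during which the arm holds its last target. There are 200 camera calls.

## Working session

There is one attempt and no reset: what is moved stays moved. The work goes in short steps, Python scripts to look and compute and a tool call to move; the robot and the scene stay as the last step left them, time stands still between calls to the robot, and variables do not carry over. Pictures are saved under pics/ and viewed, at most 10 in all, crops included, and the job is handed in when it is done.

Besides the shell and the picture viewer there is one more tool, called after "Call:" as name(argument=value, ...), one argument or row to a line, values as JSON. apply_moves: Moves the arm, as the interface text tells. Its arguments: {"type":"object","properties":{"increments":{"type":"array","items":{"type":"array","items":{"type":"number"}}},"newtons":{"type":"number"}},"required":["increments"]}

```bash
mkdir -p pics; ls; cat > h.py <<'E'
import numpy as np,cv2
from workcell import status,cams,env,finder
def save(f,n,crop=None,s=1):
    c=f["color"]
    if crop: x,y,w,h=crop; c=c[y:y+h,x:x+w]
    c=cv2.resize(c,None,fx=s,fy=s,interpolation=cv2.INTER_CUBIC)
    cv2.imwrite("pics/"+n,c[:,:,::-1])
def ray(f,px):
    K=np.array(f["intrinsics"]);d=np.array([f["k1"],0,0,0,0.])
    p=cv2.undistortPoints(np.array(px,float).reshape(-1,1,2),K,d).reshape(-1,2)
    R=np.array(f["R"]);t=np.array(f["t"]).ravel()
    return -R.T@t,(R.T@np.c_[p,np.ones(len(p))].T).T
def atz(f,px,z):
    c,D=ray(f,px); return c+D*((z-c[2])/D[:,2])[:,None]
def proj(f,X):
    K=np.array(f["intrinsics"]);d=np.array([f["k1"],0,0,0,0.]);R=np.array(f["R"])
    return cv2.projectPoints(np.array(X,float).reshape(-1,1,3),cv2.Rodrigues(R)[0],np.array(f["t"],float).ravel(),K,d)[0].reshape(-1,2)
E
python3 - <<'E'
from h import *
np.set_printoptions(precision=1,suppress=True)
for n in("scene","top"):
    f=cams.grab_frame(n);save(f,n+"0.png")
    print(n,ray(f,[[320,240]]),f["k1"],f["intrinsics"][0][0])
    for q in("level_mid","knob","plate"):
        print(q,[(round(b["score"],2),b["rect"]) for b in finder.boxes_of(q,n)][:4])
print(status.state())
E
```

```text
pics
scene (array([ 999.7, -653.1,  731.1]), array([[-0.4,  0.6, -0.7]])) -0.012502155158320528 492.3756221446991
level_mid [(0.79, [373.1, 161.1, 69.5, 48.2]), (0.78, [380.9, 292.0, 115.8, 44.9]), (0.56, [297.8, 117.6, 17.1, 49.2])]
knob [(0.93, [215.0, 185.9, 155.3, 137.8])]
plate [(0.84, [225.2, 209.1, 146.9, 104.1])]
top (array([ 436.7,  -56.7, 1078.9]), array([[ 0.1,  0. , -1. ]])) -0.05106925211282751 434.57482885257053
level_mid [(0.89, [142.4, 335.3, 79.1, 53.5]), (0.66, [296.7, 86.5, 42.3, 74.0]), (0.64, [174.5, 186.4, 24.2, 82.3])]
knob [(0.61, [261.5, 181.2, 136.8, 117.4])]
plate [(0.62, [280.6, 178.5, 118.4, 105.7])]
{'time_s': 0.4, 'qpos': array([64.5, 18.3, 89.6,  0. , 72. , -1.1]), 'qvel': array([-0. , -0.1, -0.1,  0.1, -0. , -0.1]), 'effort': array([ -0. , -41.2, -23.2,   0.1,   0. ,  -0. ]), 'ee_pos': array([237.5, 523.6, 227.9]), 'ee_rot': array([-180. ,   -0. ,  155.6]), 'force': array([ 1.3, -0.1, -0.7]), 'torque': array([-0., -0.,  0.]), 'gripper_force': 0.0, 'gripper_width': 91.09015709889549}
```

View pics/scene0.png

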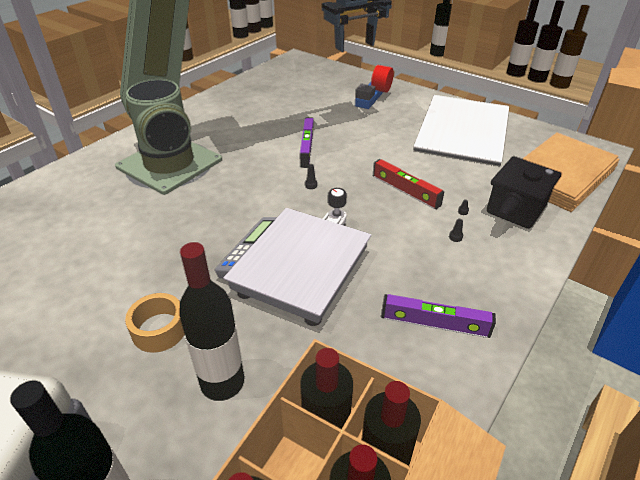

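View pics/top0.png

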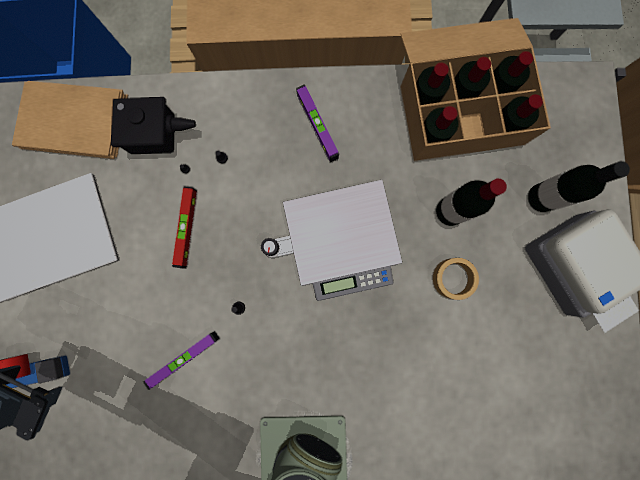

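The top view shows the red level at (183,227), the plate centred near (341,232) and the knob at (269,246). In the top view, up is +x and left is +y.

```bash
python3 - <<'E'
from h import *
np.set_printoptions(precision=1,suppress=True)
def redm(f,box):
    c=f["color"].astype(int);m=(c[...,0]>110)&(c[...,1]<70)&(c[...,2]<70)
    k=np.zeros(m.shape,bool);x,y,w,h=box;k[y:y+h,x:x+w]=1
    return m&k
f=cams.grab_frame("top")
m=redm(f,(160,175,50,105));ys,xs=np.nonzero(m)
r=cv2.minAreaRect(np.c_[xs,ys].astype(np.float32));print("red",r,len(xs))
b=cv2.boxPoints(r);W=atz(f,b,44);print(W[:,:2],W.mean(0))
P=atz(f,[[283,201],[382,181],[401,262],[301,285]],56);print("plate",P[:,:2],P.mean(0))
e=(P[0]+P[3]-P[1]-P[2]);print("plate y ang",np.degrees(np.arctan2(e[1],e[0])), [np.linalg.norm(P[i]-P[i-1]) for i in range(4)])
K=atz(f,[[269.5,246.5]],94);print("knob",K)
g=f["color"][225:268,250:300]
f2=cams.grab_frame("scene");K2=atz(f2,[[337,193]],94);print("knob scene",K2)
print("sceneplate",atz(f2,[[288,208],[371,238],[318,318],[225,272]],56)[:,:2])
print("level vial scene",atz(f2,[[407,177]],40),"top",atz(f,[[182.5,227]],40))
a=cv2.resize(f["color"][170:300,160:410],None,fx=3,fy=3,interpolation=cv2.INTER_CUBIC)
cv2.imwrite("pics/c1.png",a[:,:,::-1])
for n in ("a","b","c"): 
    print(n,[ (round(q["score"],2),atz(f,[[q["rect"][0]+q["rect"][2]/2,q["rect"][1]+q["rect"][3]/2]],25)[0][:2]) for q in finder.boxes_of("nozzle_"+n,"top")][:4])
E
```

```text
red ((182.17001342773438, 226.30999755859375), (9.758073806762695, 77.21605682373047), 8.130102157592773) 546
[[477.2 302.6]
 [663.  276.1]
 [658.7 252.2]
 [473.2 279. ]] [568.  277.5  44. ]
plate [[ 619.2   30.4]
 [ 660.4 -207.4]
 [ 465.8 -243.8]
 [ 418.8   -7.5]] [ 541.  -107.1   56. ]
plate y ang 100.53687998190523 [np.float64(203.9716050777093), np.float64(241.3945480748852), np.float64(197.95028686370006), np.float64(240.87351638686692)]
knob [[508.6  60.2  94. ]]
knob scene [[511.4  60.5  94. ]]
sceneplate [[ 428.1   -8.1]
 [ 628.7   18.4]
 [ 668.2 -214.9]
 [ 458.8 -233.3]]
level vial scene [[568.8 278.9  40. ]] top [[566.1 277.9  40. ]]
a [(0.6, array([364.7, 149.3])), (0.56, array([740.5, 182.4])), (0.45, array([713.2, 276.3]))]
b [(0.6, array([364.7, 149.3])), (0.56, array([740.5, 182.4])), (0.45, array([713.2, 276.3]))]
c [(0.6, array([364.7, 149.3])), (0.56, array([740.5, 182.4])), (0.45, array([713.2, 276.3]))]
```

View pics/c1.png

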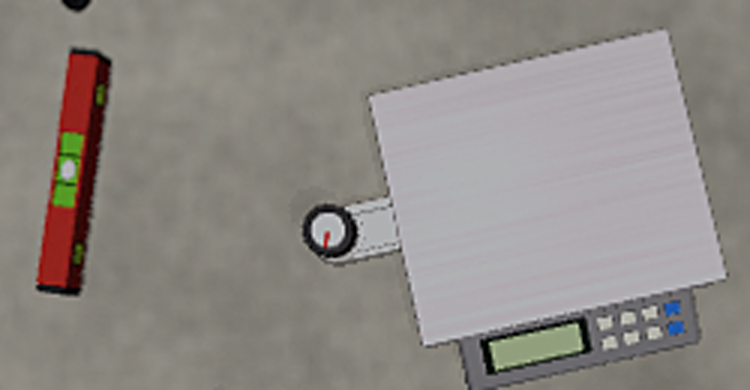

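The crop shows the level's vial at about (182,227), and the knob's white cap with a red pointer at (269,247). Next I move above the level.

Call:
apply_moves(
  increments=[
    [1,0.022,-0.0164,-0.004,0,0,1.1],
    [1,0.022,-0.0164,-0.004,0,0,1.1],
    [1,0.022,-0.0164,-0.004,0,0,1.1],
    [1,0.022,-0.0164,-0.004,0,0,1.1],
    [1,0.022,-0.0164,-0.004,0,0,1.1],
  ],
  newtons=20,
)

```text
time_s: 1.07
ee_pos: [348.4, 440.9, 207.9]
ee_rot: [180.0, 0.0, 161.2]
force: [0.6, -0.2, 0.1]
gripper_width: 91.6
gripper_force: 0.0
```

Call:
apply_moves(
  increments=[
    [1,0.022,-0.0164,-0.004,0,0,1.1],
    [1,0.022,-0.0164,-0.004,0,0,1.1],
    [1,0.022,-0.0164,-0.004,0,0,1.1],
    [1,0.022,-0.0164,-0.004,0,0,1.1],
    [1,0.022,-0.0164,-0.004,0,0,1.1],
  ],
)

```text
time_s: 1.48
ee_pos: [458.5, 358.8, 187.9]
ee_rot: [180.0, 0.0, 166.7]
force: [0.1, 0.2, -0.0]
gripper_width: 91.4
gripper_force: 0.0
```

Call:
apply_moves(
  increments=[
    [1,0.022,-0.0164,-0.004,0,0,1.1],
    [1,0.022,-0.0164,-0.004,0,0,1.1],
    [1,0.022,-0.0164,-0.004,0,0,1.1],
    [1,0.022,-0.0164,-0.004,0,0,1.1],
    [1,0.022,-0.0164,-0.004,0,0,1.1],
  ],
)

```text
time_s: 1.9
ee_pos: [568.5, 276.7, 167.8]
ee_rot: [180.0, 0.0, 172.1]
force: [-0.2, 0.4, -0.5]
gripper_width: 91.3
gripper_force: 0.0
```

Call:
apply_moves(
  increments=[
    [1,0,0,0,0,0,0],
    [1,0,0,0,0,0,0],
  ],
)

```text
time_s: 2.07
ee_pos: [568.2, 276.7, 167.4]
ee_rot: [-180.0, -0.1, 172.0]
force: [-1.4, 0.0, 0.4]
gripper_width: 91.1
gripper_force: 0.0
```

Call:
apply_moves(
  increments=[
    [1,0,0,-0.024,0,0,0],
    [1,0,0,-0.024,0,0,0],
    [1,0,0,-0.024,0,0,0],
    [1,0,0,-0.024,0,0,0],
    [1,0,0,-0.024,0,0,0],
  ],
)

```text
time_s: 2.48
ee_pos: [566.6, 278.7, 47.5]
ee_rot: [180.0, 0.0, 172.2]
force: [-0.4, -0.3, -0.1]
gripper_width: 91.0
gripper_force: 0.0
```

Call:
apply_moves(
  increments=[
    [1,0,0,-0.01,0,0,0],
    [1,0,0,-0.01,0,0,0],
    [1,0,0,-0.005,0,0,0],
    [-1,0,0,0,0,0,0],
    [-1,0,0,0,0,0,0],
  ],
  newtons=20,
)

```text
time_s: 2.9
ee_pos: [568.0, 278.2, 23.9]
ee_rot: [179.9, 0.1, 172.1]
force: [0.4, 0.4, -0.6]
gripper_width: 80.5
gripper_force: 0.0
```

Call:
apply_moves(
  increments=[
    [-1,0,0,0,0,0,0],
    [-1,0,0,0,0,0,0],
    [-1,0,0,0,0,0,0],
    [-1,0,0,0,0,0,0],
    [-1,0,0,0,0,0,0],
  ],
)

```text
time_s: 3.32
ee_pos: [567.7, 277.7, 23.3]
ee_rot: [180.0, 0.0, 172.1]
force: [-1.6, 0.2, 0.3]
gripper_width: 47.0
gripper_force: 0.0
```

Call:
apply_moves(
  increments=[
    [-1,0,0,0,0,0,0],
    [-1,0,0,0,0,0,0],
    [-1,0,0,0,0,0,0],
    [-1,0,0,0,0,0,0],
    [-1,0,0,0,0,0,0],
  ],
)

```text
time_s: 3.73
ee_pos: [567.6, 277.8, 23.0]
ee_rot: [180.0, 0.0, 172.1]
force: [0.4, 0.3, -0.2]
gripper_width: 23.9
gripper_force: 20.0
```

```bash
python3 - <<'E'
from h import *
f=cams.grab_frame("scene");save(f,"s2.png",(320,60,200,150),3)
E
```

```text
(no output)
```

View pics/s2.png

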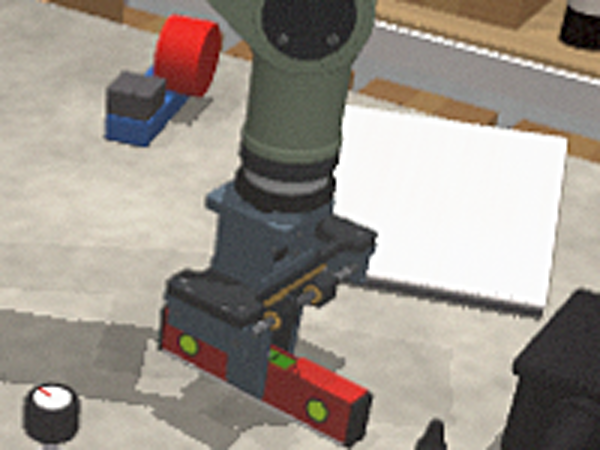

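The level is gripped at its middle, with the vial visible beside the finger at crop (285,355). I lift it and carry it over the plate.

Call:
apply_moves(
  increments=[
    [-1,0,0,0.01,0,0,0],
    [-1,0,0,0.03,0,0,0],
    [-1,0,0,0.035,0,0,0],
    [-1,0,0,0.035,0,0,0],
    [-1,0,0,0.02,0,0,0],
  ],
)

```text
time_s: 4.2
ee_pos: [568.6, 278.1, 157.3]
ee_rot: [179.8, 0.2, 172.1]
force: [-0.1, -0.1, -2.0]
gripper_width: 24.0
gripper_force: 20.0
```

Call:
apply_moves(
  increments=[
    [-1,-0.00175,-0.0258,0,0,0,-4.77],
    [-1,-0.00175,-0.0258,0,0,0,-4.77],
    [-1,-0.00175,-0.0258,0,0,0,-4.77],
    [-1,-0.00175,-0.0258,0,0,0,-4.77],
    [-1,-0.00175,-0.0258,0,0,0,-4.77],
  ],
)

```text
time_s: 4.62
ee_pos: [558.0, 147.4, 153.2]
ee_rot: [-180.0, -0.0, 148.0]
force: [0.1, -0.5, -3.1]
gripper_width: 23.8
gripper_force: 20.0
```

Call:
apply_moves(
  increments=[
    [-1,-0.00175,-0.0258,0,0,0,-4.77],
    [-1,-0.00175,-0.0258,0,0,0,-4.77],
    [-1,-0.00175,-0.0258,0,0,0,-4.77],
    [-1,-0.00175,-0.0258,0,0,0,-4.77],
    [-1,-0.00175,-0.0258,0,0,0,-4.77],
  ],
)

```text
time_s: 5.03
ee_pos: [549.2, 18.4, 153.2]
ee_rot: [-180.0, -0.0, 124.2]
force: [0.8, -0.6, -2.8]
gripper_width: 23.7
gripper_force: 20.0
```

Call:
apply_moves(
  increments=[
    [-1,-0.00175,-0.0258,0,0,0,-4.77],
    [-1,-0.00175,-0.0258,0,0,0,-4.77],
    [-1,-0.00175,-0.0258,0,0,0,-4.77],
    [-1,-0.00175,-0.0258,0,0,0,-4.77],
    [-1,-0.00175,-0.0258,0,0,0,-4.77],
  ],
)

```text
time_s: 5.45
ee_pos: [540.5, -110.5, 153.2]
ee_rot: [-180.0, -0.0, 100.3]
force: [0.1, 0.2, -2.9]
gripper_width: 23.8
gripper_force: 20.0
```

Call:
apply_moves(
  increments=[
    [-1,0,0,-0.02,0,0,0],
    [-1,0,0,-0.02,0,0,0],
    [-1,0,0,-0.01,0,0,0],
    [-1,0,0,0,0,0,0],
    [-1,0,0,0,0,0,0],
  ],
)

```text
time_s: 5.87
ee_pos: [541.0, -109.1, 102.9]
ee_rot: [-179.9, -0.0, 100.6]
force: [0.1, 0.7, -3.1]
gripper_width: 23.9
gripper_force: 20.0
```

```bash
python3 - <<'E'
from h import *
f=cams.grab_frame("scene");save(f,"s3.png",(190,130,220,220),2.7)
s=status.state();print(s["force"],s["ee_pos"])
E
```

```text
[ 0.19721935 -1.04277544 -3.75909016] [ 541.73422087 -109.15780608  103.68248384]
```

View pics/s3.png

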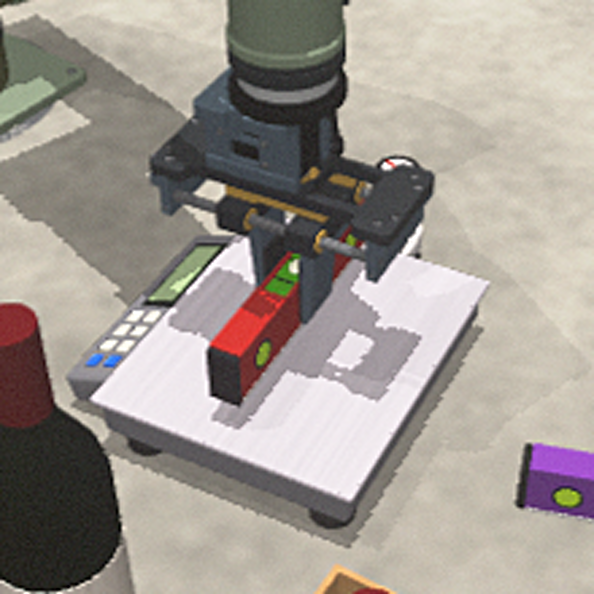

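The level hangs over the plate, aligned with the knob at crop (398,165). Now I lower it.

Call:
apply_moves(
  increments=[
    [-1,0,0,-0.008,0,0,0],
    [-1,0,0,-0.007,0,0,0],
    [-1,0,0,-0.005,0,0,0],
    [-1,0,0,-0.002,0,0,0],
    [-1,0,0,-0.001,0,0,0],
  ],
)

```text
time_s: 6.33
ee_pos: [540.9, -109.2, 79.4]
ee_rot: [-179.9, -0.0, 100.6]
force: [-0.0, 0.2, -2.6]
gripper_width: 23.8
gripper_force: 20.0
```

Call:
apply_moves(
  increments=[
    [-1,0,0,-0.0005,0,0,0],
    [-1,0,0,-0.0005,0,0,0],
    [-1,0,0,0,0,0,0],
  ],
)

```text
time_s: 6.58
ee_pos: [541.4, -109.4, 79.1]
ee_rot: [180.0, 0.0, 100.6]
force: [-0.4, -0.3, -2.5]
gripper_width: 24.4
gripper_force: 20.0
```

Call:
apply_moves(
  increments=[
    [-1,0,0,-0.0005,0,0,0],
    [-1,0,0,-0.0005,0,0,0],
    [-1,0,0,0,0,0,0],
  ],
)

```text
time_s: 6.83
ee_pos: [541.5, -109.3, 78.5]
ee_rot: [180.0, 0.0, 100.6]
force: [-0.3, 1.3, 1.1]
gripper_width: 23.8
gripper_force: 20.0
```

Call:
apply_moves(
  increments=[
    [-1,0,0,-0.0005,0,0,0],
    [-1,0,0,0,0,0,0],
    [0.2,0,0,0,0,0,0],
    [0.2,0,0,0,0,0,0],
    [0.2,0,0,0,0,0,0],
  ],
)

```text
time_s: 7.25
ee_pos: [541.5, -109.5, 77.5]
ee_rot: [180.0, 0.0, 100.6]
force: [0.7, 0.8, -0.2]
gripper_width: 41.1
gripper_force: 0.0
```

Call:
apply_moves(
  increments=[
    [0.2,0,0,0,0,0,0],
    [0.2,0,0,0.02,0,0,0],
    [0.2,0,0,0.03,0,0,0],
    [0.2,0,0,0.03,0,0,0],
    [0.2,0,0,0.03,0,0,0],
  ],
)

```text
time_s: 7.67
ee_pos: [541.0, -109.3, 188.5]
ee_rot: [-180.0, -0.0, 100.6]
force: [0.8, -0.0, -0.2]
gripper_width: 54.9
gripper_force: 0.0
```

Call:
apply_moves(
  increments=[
    [0.5,-0.008,0.034,0,0,0,4],
    [0.5,-0.008,0.034,0,0,0,4],
    [0.5,-0.008,0.034,0,0,0,4],
    [0.5,-0.006,0.034,0,0,0,4],
    [0.5,-0.002,0.034,0,0,0,4],
  ],
)

```text
time_s: 8.08
ee_pos: [508.1, 61.9, 187.7]
ee_rot: [-180.0, -0.0, 120.7]
force: [0.4, -0.3, 0.1]
gripper_width: 68.6
gripper_force: 0.0
```

Call:
apply_moves(
  increments=[
    [0.5,0,0,0,0,0,6],
    [0.5,0,0,0,0,0,6],
    [0.5,0,0,0,0,0,6],
    [0.5,0,0,0,0,0,6],
    [0.5,0,0,0,0,0,6],
  ],
)

```text
time_s: 8.5
ee_pos: [509.2, 60.9, 187.4]
ee_rot: [180.0, 0.0, 150.9]
force: [-0.8, 0.7, -0.3]
gripper_width: 68.1
gripper_force: 0.0
```

Call:
apply_moves(
  increments=[
    [0.5,0,0,0,0,0,6],
    [0.5,0,0,0,0,0,6],
    [0.5,0,0,0,0,0,6],
    [0.5,0,0,0,0,0,6],
    [0.5,0,0,0,0,0,6],
  ],
)

```text
time_s: 8.92
ee_pos: [509.3, 60.6, 187.4]
ee_rot: [180.0, 0.0, -179.2]
force: [0.3, 0.4, -0.9]
gripper_width: 68.3
gripper_force: 0.0
```

```bash
python3 - <<'E'
from h import *
f=cams.grab_frame("scene");g=cams.grab_frame("top")
a=cv2.resize(f["color"][160:340,210:410],None,fx=2,fy=2,interpolation=cv2.INTER_CUBIC)
b=cv2.resize(g["color"][170:300,250:410],None,fx=2.5,fy=360/130,interpolation=cv2.INTER_CUBIC)
cv2.imwrite("pics/s4.png",np.hstack([a,b])[:,:,::-1])
s=status.state();print(s["force"],s["ee_pos"],s["qpos"])
E
```

```text
[-0.66956542 -0.25480654  0.5788195 ] [509.25806358  60.65265874 187.43192546] [ 5.50344837e+00  1.45060101e+01  1.01287844e+02  6.39902401e-03
  6.42051586e+01 -8.50379674e+01]
```

View pics/s4.png

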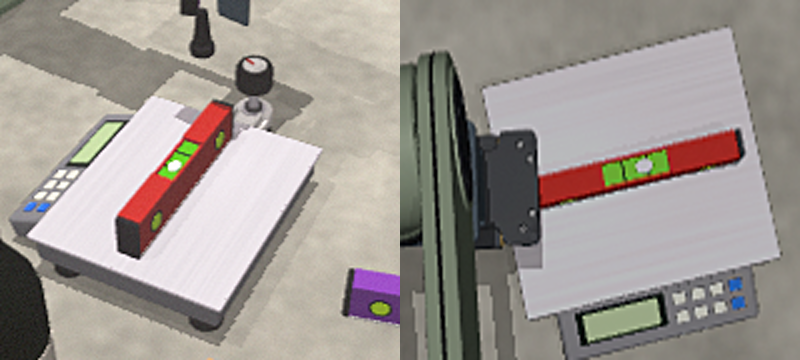

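The level stands on the plate. Its bubble lies off-centre, away from the knob. I measure the offset.

```bash
cat >> h.py <<'E'
def bubble(n,ctr=(541.2,-109.2),ang=100.5,z=96):
    f=cams.grab_frame(n);u=np.array([np.cos(np.radians(ang)),np.sin(np.radians(ang))]);v=np.array([-u[1],u[0]])
    s=np.arange(-50,50.1,.5);w=np.arange(-5,5.1,1.)
    S,T=np.meshgrid(s,w)
    X=np.c_[ctr[0]+S.ravel()*u[0]+T.ravel()*v[0],ctr[1]+S.ravel()*u[1]+T.ravel()*v[1],np.full(S.size,z)]
    p=proj(f,X).astype(np.float32)
    im=cv2.remap(f["color"],p[:,0].reshape(S.shape),p[:,1].reshape(S.shape),cv2.INTER_LINEAR).astype(float)
    prof=im.mean(0)  # along s
    red=(prof[:,0]-prof[:,1])
    green=np.clip(prof[:,1]-prof[:,0],0,None); blue=prof[:,2]
    win=np.nonzero(red<20)[0]; win=win[np.abs(s[win])<45]
    b=np.clip(blue-blue[win].min()-0.4*np.ptp(blue[win]),0,None); k=np.zeros(len(s));k[win]=b[win]
    mid=(s[win[0]]+s[win[-1]])/2
    return dict(mid=mid,len=s[win[-1]]-s[win[0]],bub=(k*s).sum()/k.sum()-mid,prof=prof,s=s)
E
python3 - <<'E'
from h import *
np.set_printoptions(precision=0,suppress=True,linewidth=150)
for n in("scene","top"):
    r=bubble(n);print(n,r["mid"],r["len"],r["bub"]);print(np.c_[r["s"],r["prof"]][::6].T)
E
```

```text
scene 0.5 55.0 -9.99871122247889
[[-50. -47. -44. -41. -38. -35. -32. -29. -26. -23. -20. -17. -14. -11.  -8.  -5.  -2.   1.   4.   7.  10.  13.  16.  19.  22.  25.  28.  31.  34.
   37.  40.  43.  46.  49.]
 [220. 219. 219. 219. 220. 221. 224. 210. 124. 100. 108. 162. 218. 246. 248. 221. 167. 100. 108.  96.  65. 106. 109. 107. 106. 105. 112. 151. 219.
  223. 221. 220. 220. 220.]
 [ 65.  65.  64.  63.  66.  64.  60.  89. 200. 222. 216. 223. 233. 248. 253. 242. 231. 217. 220. 189. 106. 213. 221. 218. 220. 220. 116.  45.  60.
   63.  65.  63.  62.  64.]
 [ 59.  60.  61.  57.  59.  60.  62.  59.  46.  41.  47. 127. 210. 245. 244. 206. 121.  33.  42.  46.  47.  42.  44.  44.  43.  44.  48.  53.  57.
   57.  59.  58.  57.  58.]]
top -0.75 59.5 -7.689370973853732
[[-50. -47. -44. -41. -38. -35. -32. -29. -26. -23. -20. -17. -14. -11.  -8.  -5.  -2.   1.   4.   7.  10.  13.  16.  19.  22.  25.  28.  31.  34.
   37.  40.  43.  46.  49.]
 [161. 160. 160. 161. 161. 163. 154.  97. 102. 103. 103.  94. 163. 178. 181. 176. 144.  99. 103. 107.  63.  94. 106. 104. 103. 102. 104. 164. 164.
  163. 162. 162. 162. 162.]
 [ 39.  39.  38.  38.  39.  36.  33. 167. 175. 172. 173. 164. 180. 176. 185. 185. 170. 170. 173. 178. 104. 157. 175. 172. 172. 175. 174.  42.  36.
   40.  39.  39.  39.  40.]
 [ 33.  33.  33.  32.  34.  33.  30.  46.  50.  50.  48.  43. 154. 183. 183. 176. 129.  46.  48.  51.  34.  46.  51.  50.  50.  50.  49.  33.  33.
   34.  33.  33.  33.  34.]]
```

```bash
python3 - <<'E'
from h import *
f=cams.grab_frame("scene")
c=f["color"].astype(int)[175:225,320:356]
dark=(c.max(2)<75)
n,l,st,_=cv2.connectedComponentsWithStats(dark.astype(np.uint8));i=1+st[1:,4].argmax();x,y,w,h,a=st[i]
print("dark bbox",320+x,175+y,w,h)
th=np.linspace(0,6.28,80)
for X0,Y0 in((509,60.5),(511,60.5),(509,62)):
    P=np.array([[X0+20*np.cos(t),Y0+20*np.sin(t),z] for z in(66,94) for t in th]);p=proj(f,P)
    print(X0,Y0,p.min(0),p.max(0))
E
```

```text
dark bbox 328 188 18 20
509 60.5 [326.76125998 187.21497916] [345.30478343 208.42583619]
511 60.5 [327.48964234 187.53668678] [346.0617405  208.76913201]
509 62 [327.16308705 186.89745093] [345.69784686 208.08693719]
```

Call:
apply_moves(
  increments=[
    [0.35,0.001,0,-0.03,0,0,0],
    [0.35,0,0,-0.03,0,0,0],
    [0.35,0,0,-0.01,0,0,0],
    [0.35,0,0,0,0,0,0],
  ],
)

```text
time_s: 9.5
ee_pos: [508.3, 60.5, 115.1]
ee_rot: [-180.0, -0.4, -179.5]
force: [0.6, -0.5, 0.4]
gripper_width: 61.3
gripper_force: 0.0
```

Call:
apply_moves(
  increments=[
    [0.35,0,0,-0.012,0,0,0],
    [0.35,0,0,-0.012,0,0,0],
    [0.35,0,0,-0.01,0,0,0],
    [0.35,0,0,-0.003,0,0,0],
    [0.35,0,0,0,0,0,0],
  ],
)

```text
time_s: 9.92
ee_pos: [510.3, 60.7, 80.5]
ee_rot: [180.0, -0.0, -179.5]
force: [0.4, 0.1, 0.2]
gripper_width: 61.8
gripper_force: 0.0
```

Call:
apply_moves(
  increments=[
    [-0.5,0,0,0,0,0,0],
    [-0.5,0,0,0,0,0,0],
    [-0.5,0,0,0,0,0,0],
    [-0.5,0,0,0,0,0,0],
    [-0.5,0,0,0,0,0,0],
  ],
  newtons=25,
)

```text
time_s: 10.33
ee_pos: [510.7, 61.0, 81.1]
ee_rot: [179.9, 0.1, -179.5]
force: [-0.4, 1.6, 2.1]
gripper_width: 39.5
gripper_force: 25.0
```

Gripped at 39.5 mm. Now I turn it clockwise (yaw decreasing), one call first as a check.

Call:
apply_moves(
  increments=[
    [-0.5,0,0,0,0,0,-4],
    [-0.5,0,0,0,0,0,-6],
    [-0.5,0,0,0,0,0,-6],
    [-0.5,0,0,0,0,0,-6],
    [-0.5,0,0,0,0,0,-6],
  ],
)

```text
time_s: 10.75
ee_pos: [510.6, 60.8, 81.1]
ee_rot: [180.0, 0.1, 152.3]
force: [-0.2, 1.5, 3.3]
gripper_width: 39.4
gripper_force: 25.0
```

Call:
apply_moves(
  increments=[
    [-0.5,0,0,0,0,0,-6],
    [-0.5,0,0,0,0,0,-6],
    [-0.5,0,0,0,0,0,-6],
    [-0.5,0,0,0,0,0,-6],
    [-0.5,0,0,0,0,0,-6],
  ],
)

```text
time_s: 11.17
ee_pos: [510.4, 60.6, 81.1]
ee_rot: [180.0, 0.0, 122.3]
force: [-1.3, 0.2, 3.1]
gripper_width: 39.4
gripper_force: 25.0
```

Call:
apply_moves(
  increments=[
    [-0.5,0,0,0,0,0,-6],
    [-0.5,0,0,0,0,0,-6],
    [-0.5,0,0,0,0,0,-6],
    [-0.5,0,0,0,0,0,-6],
    [-0.5,0,0,0,0,0,-6],
  ],
)

```text
time_s: 11.58
ee_pos: [510.2, 60.6, 81.1]
ee_rot: [180.0, 0.0, 92.3]
force: [-1.0, 0.2, 3.4]
gripper_width: 39.6
gripper_force: 25.0
```

Call:
apply_moves(
  increments=[
    [-0.5,0,0,0,0,0,-6],
    [-0.5,0,0,0,0,0,-6],
    [-0.5,0,0,0,0,0,-6],
    [-0.5,0,0,0,0,0,-6],
    [-0.5,0,0,0,0,0,-6],
  ],
)

```text
time_s: 12.0
ee_pos: [509.9, 60.6, 81.1]
ee_rot: [-180.0, 0.0, 62.3]
force: [-2.0, 1.4, 4.5]
gripper_width: 39.5
gripper_force: 25.0
```

Call:
apply_moves(
  increments=[
    [-0.5,0,0,0,0,0,-6],
    [-0.5,0,0,0,0,0,-6],
    [-0.5,0,0,0,0,0,-6],
    [-0.5,0,0,0,0,0,-6],
    [-0.5,0,0,0,0,0,-6],
  ],
)

```text
time_s: 12.42
ee_pos: [509.7, 60.8, 81.1]
ee_rot: [-180.0, 0.0, 32.3]
force: [-3.1, 1.4, 3.7]
gripper_width: 39.4
gripper_force: 25.0
```

Call:
apply_moves(
  increments=[
    [-0.5,0,0,0,0,0,-6],
    [-0.5,0,0,0,0,0,-6],
    [-0.5,0,0,0,0,0,-6],
    [-0.5,0,0,0,0,0,-2],
    [-0.5,0,0,0,0,0,0],
  ],
)

```text
time_s: 12.83
ee_pos: [509.7, 60.9, 81.1]
ee_rot: [-180.0, 0.0, 12.5]
force: [-2.3, 0.8, 5.3]
gripper_width: 39.7
gripper_force: 25.0
```

Call:
apply_moves(
  increments=[
    [-0.5,0,0,0,0,0,0],
    [-0.5,0,0,0,0,0,0],
    [-0.5,0,0,0,0,0,0],
    [-0.5,0,0,0,0,0,0],
    [-0.5,0,0,0,0,0,0],
  ],
)

```text
time_s: 13.25
ee_pos: [509.7, 60.9, 81.1]
ee_rot: [-180.0, 0.0, 12.6]
force: [-3.1, 1.3, 5.9]
gripper_width: 39.2
gripper_force: 25.0
```

Call:
apply_moves(
  increments=[
    [-0.5,0,0,0,0,0,0],
    [-0.5,0,0,0,0,0,0],
    [-0.5,0,0,0,0,0,0],
    [-0.5,0,0,0,0,0,0],
    [-0.5,0,0,0,0,0,0],
  ],
)

```text
time_s: 13.67
ee_pos: [509.7, 60.9, 81.0]
ee_rot: [-180.0, 0.0, 12.6]
force: [-3.9, 1.9, 5.7]
gripper_width: 39.5
gripper_force: 25.0
```

Call:
apply_moves(
  increments=[
    [-0.5,0,0,0,0,0,0],
    [-0.5,0,0,0,0,0,0],
    [-0.5,0,0,0,0,0,0],
    [-0.5,0,0,0,0,0,0],
    [-0.5,0,0,0,0,0,0],
  ],
)

```text
time_s: 14.08
ee_pos: [509.7, 60.9, 81.1]
ee_rot: [-180.0, 0.0, 12.6]
force: [-3.1, 1.0, 5.4]
gripper_width: 39.8
gripper_force: 25.0
```

```bash
cat >> h.py <<'E'
def show(n):
    r=bubble(n);np.set_printoptions(precision=0,suppress=True,linewidth=170)
    q=slice(30,-30,3);print(n,r["mid"],r["len"],r["bub"]);print(np.c_[r["s"],r["prof"][:,1:]][q].T)
E
python3 - <<'E'
from h import *
for n in("scene","top"): show(n)
E
```

```text
scene 0.75 56.5 -2.03255123746927
[[-35. -34. -32. -30. -29. -28. -26. -24. -23. -22. -20. -18. -17. -16. -14. -12. -11. -10.  -8.  -6.  -5.  -4.  -2.  -0.   1.   2.   4.   6.   7.   8.  10.  12.  13.
   14.  16.  18.  19.  20.  22.  24.  25.  26.  28.  30.  31.  32.  34.]
 [ 62.  61.  58.  72. 110. 171. 220. 228. 223. 222. 222. 221. 214. 183. 132. 127. 187. 231. 241. 243. 247. 251. 253. 253. 252. 253. 250. 241. 209. 153. 123. 160. 212.
  226. 223. 219. 218. 219. 221. 223. 221. 199. 143.  76.  47.  49.  57.]
 [ 60.  61.  61.  60.  56.  50.  45.  45.  47.  47.  46.  44.  43.  43.  41.  43.  62. 104. 166. 206. 225. 243. 250. 248. 248. 243. 209. 149.  83.  43.  38.  40.  41.
   44.  44.  42.  42.  43.  43.  43.  43.  45.  49.  53.  54.  55.  56.]]
top -1.75 59.5 0.34798364240019386
[[-35. -34. -32. -30. -29. -28. -26. -24. -23. -22. -20. -18. -17. -16. -14. -12. -11. -10.  -8.  -6.  -5.  -4.  -2.  -0.   1.   2.   4.   6.   7.   8.  10.  12.  13.
   14.  16.  18.  19.  20.  22.  24.  25.  26.  28.  30.  31.  32.  34.]
 [ 32.  29.  79. 158. 178. 174. 171. 170. 170. 171. 172. 173. 178. 165.  94.  78. 151. 179. 181. 180. 182. 184. 185. 186. 185. 183. 177. 169. 170. 112.  76. 145. 178.
  175. 172. 171. 170. 171. 171. 173. 178. 175. 122.  50.  30.  34.  37.]
 [ 33.  29.  30.  43.  49.  49.  49.  48.  48.  49.  49.  49.  50.  47.  30.  23.  34.  63. 131. 160. 176. 183. 187. 192. 188. 181. 158. 109.  64.  30.  26.  43.  51.
   50.  49.  49.  49.  49.  49.  49.  51.  49.  40.  34.  33.  33.  33.]]
```

The bubble is within about 0.4 mm of centre. I release the knob and move above the level with the fingers fully open, closing line along the level.

Call:
apply_moves(
  increments=[
    [0.35,0,0,0,0,0,0],
    [0.35,0,0,0,0,0,0],
    [0.35,0,0,0,0,0,0],
    [0.35,0,0,0.01,0,0,0],
    [0.35,0,0,0.02,0,0,0],
  ],
)

```text
time_s: 14.6
ee_pos: [508.6, 60.4, 109.2]
ee_rot: [-180.0, 0.3, 12.6]
force: [0.8, -0.4, 0.7]
gripper_width: 61.4
gripper_force: 0.0
```

Call:
apply_moves(
  increments=[
    [0.35,0,0,0.025,0,0,0],
    [1,0,0,0.025,0,0,0],
    [1,0.005,-0.0287,0,0,0,-0.5],
    [1,0.005,-0.0287,0,0,0,-0.5],
    [1,0.005,-0.0287,0,0,0,-0.5],
  ],
)

```text
time_s: 15.02
ee_pos: [525.8, -26.2, 161.9]
ee_rot: [179.9, -0.1, 11.1]
force: [0.2, 0.3, -0.0]
gripper_width: 85.5
gripper_force: 0.0
```

Call:
apply_moves(
  increments=[
    [1,0.005,-0.0287,0,0,0,-0.5],
    [1,0.006,-0.0287,0,0,0,0],
    [1,0.006,-0.0287,0,0,0,0],
    [1,0,0,-0.01,0,0,0],
    [1,0,0,-0.01,0,0,0],
  ],
)

```text
time_s: 15.43
ee_pos: [542.9, -112.9, 140.9]
ee_rot: [180.0, -0.1, 10.4]
force: [-0.8, -0.5, 0.2]
gripper_width: 91.4
gripper_force: 0.0
```

Call:
apply_moves(
  increments=[
    [1,0,0,0,0,0,0],
    [1,0,0,0,0,0,0],
    [1,0,0,0,0,0,0],
    [1,0,0,0,0,0,0],
    [1,0,0,0,0,0,0],
  ],
)

```text
time_s: 15.85
ee_pos: [542.5, -110.9, 141.0]
ee_rot: [180.0, -0.0, 10.6]
force: [-0.8, 0.3, 0.3]
gripper_width: 91.2
gripper_force: 0.0
```

```bash
python3 - <<'E'
from h import *
show("scene")
f=cams.grab_frame("scene");save(f,"s5.png",(210,140,200,200),2.8)
s=status.state();print(s["force"],s["ee_pos"],s["ee_rot"])
E
```

```text
scene 0.25 56.5 -1.671285086182177
[[-35. -34. -32. -30. -29. -28. -26. -24. -23. -22. -20. -18. -17. -16. -14. -12. -11. -10.  -8.  -6.  -5.  -4.  -2.  -0.   1.   2.   4.   6.   7.   8.  10.  12.  13.
   14.  16.  18.  19.  20.  22.  24.  25.  26.  28.  30.  31.  32.  34.]
 [ 54.  51.  48.  56.  79. 117. 149. 145. 118. 100. 104. 113. 113. 103.  86.  85. 122. 166. 198. 216. 224. 228. 228. 228. 227. 227. 212. 182. 146. 110.  92. 115. 147.
  156. 155. 153. 152. 153. 153. 154. 153. 141. 107.  65.  44.  43.  49.]
 [ 51.  50.  50.  50.  48.  43.  41.  46.  54.  61.  64.  62.  56.  52.  49.  47.  57.  85. 132. 170. 191. 201. 203. 204. 202. 198. 165. 110.  61.  36.  34.  38.  40.
   39.  38.  38.  38.  38.  38.  36.  37.  40.  44.  46.  44.  44.  46.]]
[ 0. -0. -1.] [ 542. -111.  141.] [180.  -0.  11.]
```

View pics/s5.png

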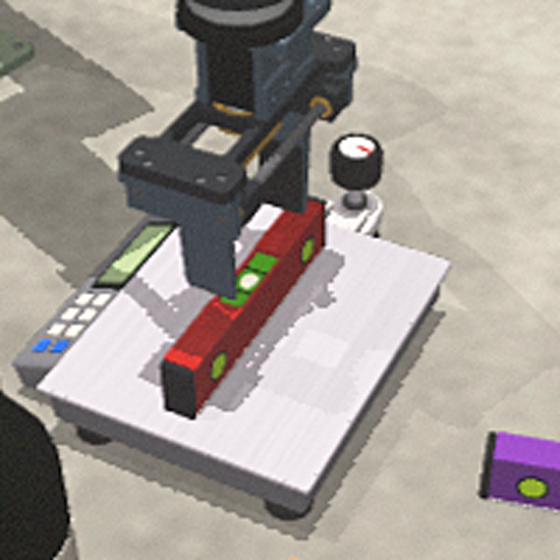

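The open fingers are over the level's red flats, and the bubble at crop (247,281) is between the lines. I descend to contact.

Call:
apply_moves(
  increments=[
    [1,0,0,-0.01,0,0,0],
    [1,0,0,-0.008,0,0,0],
    [1,0,0,-0.004,0,0,0],
    [1,0,0,-0.002,0,0,0],
    [1,0,0,0,0,0,0],
  ],
)

```text
time_s: 16.37
ee_pos: [541.7, -111.4, 115.5]
ee_rot: [-180.0, 0.1, 10.6]
force: [-0.1, 0.7, -0.1]
gripper_width: 91.1
gripper_force: 0.0
```

Call:
apply_moves(
  increments=[
    [1,0,0,-0.0005,0,0,0],
    [1,0,0,-0.0005,0,0,0],
    [1,0,0,0,0,0,0],
    [1,0,0,0,0,0,0],
  ],
)

```text
time_s: 16.7
ee_pos: [542.4, -111.6, 115.7]
ee_rot: [180.0, -0.0, 10.5]
force: [-0.1, -0.2, -0.4]
gripper_width: 90.8
gripper_force: 0.0
```

Call:
apply_moves(
  increments=[
    [1,0,0,-0.0005,0,0,0],
    [1,0,0,-0.0005,0,0,0],
    [1,0,0,0,0,0,0],
    [1,0,0,0,0,0,0],
  ],
)

```text
time_s: 17.03
ee_pos: [542.2, -111.5, 114.5]
ee_rot: [180.0, -0.0, 10.6]
force: [0.3, 0.7, 0.3]
gripper_width: 91.3
gripper_force: 0.0
```

Call:
apply_moves(
  increments=[
    [1,0,0,-0.0004,0,0,0],
    [1,0,0,0,0,0,0],
    [1,0,0,0,0,0,0],
    [1,0,0,0,0,0,0],
  ],
)

```text
time_s: 17.37
ee_pos: [542.3, -111.5, 114.1]
ee_rot: [180.0, -0.0, 10.6]
force: [-0.8, -1.1, 0.4]
gripper_width: 90.9
gripper_force: 0.1
```

Call:
apply_moves(
  increments=[
    [1,0,0,-0.0004,0,0,0],
    [1,0,0,0,0,0,0],
    [1,0,0,0,0,0,0],
    [1,0,0,0,0,0,0],
  ],
)

```text
time_s: 17.7
ee_pos: [542.3, -111.5, 113.9]
ee_rot: [180.0, -0.0, 10.6]
force: [-0.4, 0.1, 3.0]
gripper_width: 91.4
gripper_force: 1.2
```

Call:
apply_moves(
  increments=[
    [1,0,0,-0.0004,0,0,0],
    [1,0,0,0,0,0,0],
    [1,0,0,0,0,0,0],
    [1,0,0,0,0,0,0],
  ],
)

```text
time_s: 18.03
ee_pos: [542.3, -111.5, 113.6]
ee_rot: [180.0, -0.0, 10.6]
force: [-1.7, 0.3, 5.8]
gripper_width: 91.2
gripper_force: 2.6
```

Call:
apply_moves(
  increments=[
    [1,0,0,-0.0004,0,0,0],
    [1,0,0,-0.0002,0,0,0],
    [1,0,0,0,0,0,0],
    [1,0,0,0,0,0,0],
    [1,0,0,0,0,0,0],
  ],
)

```text
time_s: 18.45
ee_pos: [542.3, -111.5, 113.3]
ee_rot: [180.0, -0.0, 10.6]
force: [-1.0, -0.3, 6.9]
gripper_width: 91.2
gripper_force: 3.7
```

Call:
apply_moves(
  increments=[
    [1,0,0,0,0,0,0],
    [1,0,0,0,0,0,0],
    [1,0,0,0,0,0,0],
    [1,0,0,0,0,0,0],
    [1,0,0,0,0,0,0],
  ],
)

```text
time_s: 18.87
ee_pos: [542.3, -111.5, 113.3]
ee_rot: [180.0, -0.0, 10.6]
force: [-1.2, -0.9, 7.6]
gripper_width: 91.0
gripper_force: 3.7
```

Call:
apply_moves(
  increments=[
    [1,0,0,0,0,0,0],
    [1,0,0,0,0,0,0],
    [1,0,0,0,0,0,0],
    [1,0,0,0,0,0,0],
    [1,0,0,0,0,0,0],
  ],
)

```text
time_s: 19.28
ee_pos: [542.3, -111.5, 113.3]
ee_rot: [180.0, -0.0, 10.6]
force: [-1.0, 0.1, 7.3]
gripper_width: 91.0
gripper_force: 3.7
```

Call:
apply_moves(
  increments=[
    [1,0,0,0,0,0,0],
    [1,0,0,0,0,0,0],
    [1,0,0,0,0,0,0],
    [1,0,0,0,0,0,0],
    [1,0,0,0,0,0,0],
  ],
)

```text
time_s: 19.7
ee_pos: [542.4, -111.5, 113.3]
ee_rot: [180.0, -0.0, 10.6]
force: [-2.4, 0.6, 7.1]
gripper_width: 91.3
gripper_force: 3.7
```

Call:
apply_moves(
  increments=[
    [1,0,0,0,0,0,0],
    [1,0,0,0,0,0,0],
    [1,0,0,0,0,0,0],
    [1,0,0,0,0,0,0],
    [1,0,0,0,0,0,0],
  ],
)

```text
time_s: 20.12
ee_pos: [542.3, -111.5, 113.3]
ee_rot: [180.0, -0.0, 10.6]
force: [-1.4, -0.9, 7.7]
gripper_width: 90.9
gripper_force: 3.7
```

```bash
python3 - <<'E'
from h import *
F=[]
for i in range(5):
    f=cams.grab_frame("scene");F.append(status.state()["force"])
print(np.mean(F,0))
show("scene")
save(f,"s6.png",(210,140,200,200),2.8)
E
```

```text
[-1.96408067 -0.12154692  7.68164184]
scene -8.5 72.0 6.357254324950954
[[-35. -34. -32. -30. -29. -28. -26. -24. -23. -22. -20. -18. -17. -16. -14. -12. -11. -10.  -8.  -6.  -5.  -4.  -2.  -0.   1.   2.   4.   6.   7.   8.  10.  12.  13.
   14.  16.  18.  19.  20.  22.  24.  25.  26.  28.  30.  31.  32.  34.]
 [ 74.  76.  74.  73.  75.  77.  80.  84.  89.  94.  98. 102. 103.  93.  78.  94. 136. 173. 202. 213. 215. 221. 221. 216. 209. 206. 192. 159. 119.  86.  85. 118. 142.
  147. 146. 143. 141. 142. 144. 144. 139. 119.  82.  50.  43.  45.  47.]
 [ 81.  82.  81.  81.  81.  78.  74.  70.  67.  63.  58.  54.  50.  48.  44.  47.  66. 103. 149. 169. 176. 191. 194. 187. 174. 168. 144.  84.  43.  33.  37.  38.  38.
   39.  39.  37.  35.  37.  38.  38.  38.  41.  44.  47.  47.  45.  45.]]
```

View pics/s6.png

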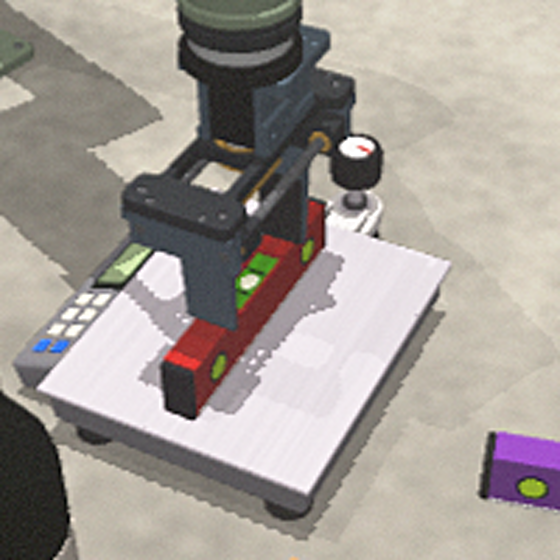

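Both fingers press on the flats and the bubble, at crop (248,282), is still centred. The push is about 7.6 N, so I bring it up to about 10 N.

Call:
apply_moves(
  increments=[
    [1,0,0,-0.0004,0,0,0],
    [1,0,0,0,0,0,0],
    [1,0,0,0,0,0,0],
    [1,0,0,0,0,0,0],
    [1,0,0,0,0,0,0],
  ],
)

```text
time_s: 20.83
ee_pos: [542.4, -111.5, 113.2]
ee_rot: [180.0, -0.0, 10.6]
force: [-1.7, -0.5, 8.6]
gripper_width: 91.2
gripper_force: 4.5
```

Call:
apply_moves(
  increments=[
    [1,0,0,0,0,0,0],
    [1,0,0,0,0,0,0],
    [1,0,0,0,0,0,0],
    [1,0,0,0,0,0,0],
    [1,0,0,0,0,0,0],
  ],
)

```text
time_s: 21.25
ee_pos: [542.3, -111.5, 113.2]
ee_rot: [180.0, -0.0, 10.6]
force: [-2.4, 0.4, 9.8]
gripper_width: 90.9
gripper_force: 4.5
```

Call:
apply_moves(
  increments=[
    [1,0,0,0,0,0,0],
    [1,0,0,0,0,0,0],
    [1,0,0,0,0,0,0],
    [1,0,0,0,0,0,0],
    [1,0,0,0,0,0,0],
  ],
)

```text
time_s: 21.67
ee_pos: [542.3, -111.5, 113.2]
ee_rot: [180.0, -0.0, 10.6]
force: [-3.2, 0.4, 9.0]
gripper_width: 91.1
gripper_force: 4.5
```

Call:
apply_moves(
  increments=[
    [1,0,0,0,0,0,0],
    [1,0,0,0,0,0,0],
    [1,0,0,0,0,0,0],
    [1,0,0,0,0,0,0],
    [1,0,0,0,0,0,0],
  ],
)

```text
time_s: 22.08
ee_pos: [542.4, -111.5, 113.2]
ee_rot: [180.0, -0.0, 10.6]
force: [-2.4, 0.4, 8.3]
gripper_width: 91.2
gripper_force: 4.5
```

```bash
python3 - <<'E'
from h import *
F=[]
for i in range(8):
    f=cams.grab_frame("scene");F.append(status.state()["force"])
print(np.mean(F,0))
show("scene")
E
```

```text
[-1.92993398 -0.1957828   8.96618885]
scene -8.5 72.0 6.351295015078943
[[-35. -34. -32. -30. -29. -28. -26. -24. -23. -22. -20. -18. -17. -16. -14. -12. -11. -10.  -8.  -6.  -5.  -4.  -2.  -0.   1.   2.   4.   6.   7.   8.  10.  12.  13.
   14.  16.  18.  19.  20.  22.  24.  25.  26.  28.  30.  31.  32.  34.]
 [ 74.  74.  73.  72.  73.  75.  80.  84.  87.  95. 100. 104. 102.  88.  77.  97. 139. 172. 201. 213. 215. 219. 217. 214. 210. 208. 192. 153. 111.  84.  91. 126. 146.
  147. 145. 143. 142. 144. 145. 144. 137. 110.  69.  44.  41.  45.  49.]
 [ 81.  82.  81.  80.  78.  76.  74.  70.  65.  63.  61.  59.  56.  49.  41.  43.  66. 103. 148. 170. 176. 187. 185. 180. 172. 170. 145.  83.  42.  34.  36.  36.  36.
   37.  37.  38.  38.  38.  37.  36.  36.  39.  42.  43.  44.  45.  47.]]
```

One last nudge to about 10 N, a pause to settle, then I hand in.

Call:
apply_moves(
  increments=[
    [1,0,0,-0.0003,0,0,0],
    [1,0,0,0,0,0,0],
    [1,0,0,0,0,0,0],
    [1,0,0,0,0,0,0],
    [1,0,0,0,0,0,0],
  ],
)

```text
time_s: 22.95
ee_pos: [542.4, -111.5, 113.1]
ee_rot: [180.0, -0.0, 10.6]
force: [-2.5, 0.9, 9.1]
gripper_width: 91.5
gripper_force: 5.0
```

Call:
apply_moves(
  increments=[
    [1,0,0,0,0,0,0],
    [1,0,0,0,0,0,0],
    [1,0,0,0,0,0,0],
    [1,0,0,0,0,0,0],
    [1,0,0,0,0,0,0],
  ],
)

```text
time_s: 23.37
ee_pos: [542.4, -111.5, 113.0]
ee_rot: [180.0, -0.0, 10.5]
force: [-1.9, -0.2, 10.6]
gripper_width: 91.0
gripper_force: 5.0
```

Call:
apply_moves(
  increments=[
    [1,0,0,0,0,0,0],
    [1,0,0,0,0,0,0],
    [1,0,0,0,0,0,0],
    [1,0,0,0,0,0,0],
    [1,0,0,0,0,0,0],
  ],
)

```text
time_s: 23.78
ee_pos: [542.4, -111.5, 113.1]
ee_rot: [180.0, -0.0, 10.6]
force: [-2.4, -1.3, 9.2]
gripper_width: 91.0
gripper_force: 5.0
```

Call:
apply_moves(
  increments=[
    [1,0,0,0,0,0,0],
    [1,0,0,0,0,0,0],
    [1,0,0,0,0,0,0],
    [1,0,0,0,0,0,0],
    [1,0,0,0,0,0,0],
  ],
)

```text
time_s: 24.2
ee_pos: [542.4, -111.5, 113.0]
ee_rot: [180.0, -0.0, 10.6]
force: [-1.9, -0.6, 10.5]
gripper_width: 91.3
gripper_force: 5.0
```

```bash
python3 - <<'E'
from h import *
show("scene");print(status.state()["force"]);print(env.job_done())
E
```

```text
scene -8.75 71.5 6.182484123589221
[[-35. -34. -32. -30. -29. -28. -26. -24. -23. -22. -20. -18. -17. -16. -14. -12. -11. -10.  -8.  -6.  -5.  -4.  -2.  -0.   1.   2.   4.   6.   7.   8.  10.  12.  13.
   14.  16.  18.  19.  20.  22.  24.  25.  26.  28.  30.  31.  32.  34.]
 [ 75.  75.  74.  72.  72.  75.  80.  83.  88.  94. 100. 103.  99.  80.  69.  97. 144. 180. 210. 220. 217. 218. 216. 212. 209. 207. 191. 154. 109.  76.  87. 127. 146.
  148. 147. 144. 142. 142. 145. 144. 137. 106.  66.  44.  43.  45.  47.]
 [ 82.  82.  82.  79.  76.  75.  74.  70.  67.  64.  60.  57.  53.  48.  43.  49.  75. 119. 167. 182. 181. 186. 183. 177. 171. 169. 143.  82.  42.  33.  35.  37.  38.
   39.  40.  40.  37.  36.  37.  38.  40.  40.  41.  44.  45.  45.  44.]]
[-2.  1. 10.]
the job is handed in; nothing more can be done
None
```

The job is handed in: the red level stands on the middle of the plate pointing at the knob, the bubble is within about 0.5 mm of centre, and the gripper is still pressing it down with about 10 N.

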